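Send an order carriage past the spring catch of the pass slide

ROBOT

A 6-joint arm with a two-finger parallel gripper is mounted at the origin on the work surface. World frame = base frame: x ahead of the robot, y to its left, z up, the work surface at z = 0. Lengths are in m, angles in rad, forces in N, time in s.
With the tool pointing down it reaches from about 0.375 to 0.825 m from the base axis. Payload 5.5 kg.
Tool frame: the origin (TCP) lies midway between the tips of the shut fingers; the grasp point (between the pads) lies 19 mm behind it; z points along the fingers, y is the direction in which the jaws open and shut (so a half turn about z gives the same grasp; the last joint's range is limited). The gripper opens to 85 mm and grips with 20 to 120 N. Pads are 22 mm wide; open, the fingers measure 114 mm over their backs; the gripper's body (76 mm by 85 mm) begins 54 mm behind the grasp point. The pads swing forward as they close: fully open they stand 13 mm farther back than shut.
Start: joints at [-1.173, 0.314, -0.047, 1.21, 0, 1.571], TCP at [0.232, -0.553, 0.231] pointing down, gripper open.
Joint ranges: [-2.67, 2.67], [-0.69, 1.73], [-1.03, 1.25], [-2.08, 2.16], [-1.42, 1.45], [-3.14, 3.14]. Speed limits (rad/s): [2.39, 2.39, 3.01, 3.14, 3.14, 3.14].

INTERFACE

Orientations are given as a unit quaternion [w, x, y, z].
In Python, from rig import robot, cams gives the robot as it stands.
- The arm moves only by the tool drive_tool, never from a script. Its argument "increments" is a list of rows, each a list of 4 numbers: the shift along the tool's x, y, z in m, then the turn about the tool's z in rad. In form: [[x, y, z, turn], ...]. A call has 1 to 12 rows; each row is the pose to reach, as a shift and turn from the pose commanded when the call began, along the tool's axes at that moment; what a row does not reach only later rows make up. A row lasts 1/12 s, in which the tool goes at most 41.7 mm and 7.16 degrees, less where a joint would pass 70% of its speed; a pose out of reach is approached as far as the arm can. A call with a gripper value outside its range is refused whole. "jaw" is the opening, from 0 (shut) to 1 (fully open), set as the call begins (left out, the last holds). The fingers move at their own pace and stop on an object; "grip_force" is the grip in N (left out, the last holds). Time passes only in rows, so rows that repeat a pose let the fingers close. It gives the time, the measured TCP pose, the force and the opening at its end, in the units of the state.
- robot.sense(): the state, without advancing time (a new reading comes with each control period).
- cams.camera(name): name is "side" or "top"; returns a dict with "frame" (420x560x3 uint8, red, green, blue), "fx", "fy", "cx", "cy" (pixels), "position" and "rotation" of the camera in the world. Camera axes: x right, y up, looking along -z (the intrinsics and any distortion apply to the point x, -y, -z); pixel columns grow to the right and rows downward; lengths in m; the calibration is good to about 2 mm. A picture is of the moment at which its call begins. There is no depth.
- robot.finish_job(): hands the job in, once; it reports no verdict.
The state is a dict: "clock": time; "joint_pos": joint angles; "dq": joint speeds; "effort": joint torques, N m; "ee_pos": TCP position; "tcp_rot": TCP orientation; "wrist_force": force on the tool from outside, world axes, zero at the start; "ft_torque": the same for the moment, N m; "opening": finger opening in m.
Only numpy, scipy, OpenCV 4.12 (cv2) and the standard library are available. Lean on these libraries where they do the work, as an engineer would, in place of code of your own. Each camera call takes 0.05 s, during which the arm holds its last target.

TASK

Send the boxed order out: with your fingertips press the long spring pad of the pass slide right down behind the carriage's push bar, keep it held right down while you push the bar along past the two teeth of the catch, then let the pad spring back up so that the teeth lock the carriage in at the customer's end. Only press and push: do not lift the carriage or the meal box, the box must stay in its carriage, and leave the other things on the counter where they are.

Things in the scene. Friction and masses are not known exactly. Their poses are not given: they have to be found in the camera images.
- lane: Fixed steel pass slide on the counter, a track 400 mm long, 190 wide. Origin at counter height on its centre line, below the catch's teeth; +x along the track towards the customer (the carriage's way), reaching x = -160 to 240 mm; +y left, z up. Deck 12 mm high; guide rails 31 mm high at y = +-77 mm. An end stop 38 mm high halts the carriage with the middle of its push bar at x = +30 mm.
- catch (a joint): Depth (m) to which the spring catch (a dark steel pad with two upright teeth that sink with it) is pressed: 0 = up, locking; 0.020 = right down on its stop. Spring force about 3 N when up, rising evenly to about 8.5 N right down; it springs back by itself. The push bar clears the teeth only when it is pressed 10 mm or more; 12 to 19 mm serves well.
- catch_pad (a point): Middle of the top of the catch's flat press pad, on the slide's centre line. The pad is 157 mm long (x = -135 to +22 mm in the slide's frame, this point at -56.5) and 64 mm wide; its top is 30 mm above the counter when up, 10 mm right down. It may be pressed anywhere along its length, and a fingertip can slide along it.
- catch_teeth (a point): Midway between the tops of the catch's two teeth, at x = 0 in the slide's frame. The teeth stand either side of the pad, each 8 mm thick along x, at y = +-34 to +-46 mm (68 mm clear between them). Tops 48 mm above the counter when up, 28 mm right down.
- carriage: Loose aluminium carriage, about 0.45 kg, 190 x 150 mm, sliding on the deck. Origin on the deck below the middle of its push bar; +x towards the customer. The push bar is at its rear (robot) end, the tray with the meal box at the front; for 60 mm between them it is open, showing pad and teeth. At the start the bar's middle is 20 to 55 mm before the teeth.
- push_bar (a point): Middle of the carriage's push bar: 16 mm thick along the track, 150 mm wide, 20 mm high, underside 38 mm and top 58 mm above the counter, so it passes over the pad. A finger standing on the pressed pad behind it pushes its flat rear face, 8 mm behind this point.
- meal_box: Closed cardboard meal box, 98 x 120 x 44 mm, about 0.3 kg, lying loose in the carriage's tray; its top is 62 mm above the counter. Origin at the centre of its underside, 123 to 127 mm ahead of the push bar.
- sauce_bottle: Bystander: upright clear bottle, 56 mm across, 160 mm tall, beside the slide. Origin at the centre of its underside.
- spice_jar: Bystander: upright glass jar, 52 mm across, 90 mm tall, beside the slide. Origin at the centre of its underside.
- dip_cup: Bystander: small white cup, 64 mm across, 45 mm tall, beside the slide. Origin at the centre of its underside.
- scraper: Bystander: flat griddle scraper, 220 mm long, blade 85 mm wide, lying beside the slide. Origin near its middle, on the counter.
- sauce_pan: Bystander: aluminium pan, 160 mm across, 65 mm tall, with a handle towards its +y. Origin at the centre of its underside.
- tray_stack: Bystander: stack of cardboard trays, 150 x 110 x 60 mm. Origin at the centre of its underside.
- chopstick_cup: Bystander: steel cup, 72 mm across, 100 mm tall. Origin at the centre of its underside.
Not all that is in view belongs to the job. What is shaped like the meal_box but blue is not meant. Leave any blue look-alike of the carriage alone.

How it is judged:
On the way, in this order (a step that is already met when the one before it is completed fails the run):
1. the catch is pressed down (12 mm or more) by the fingers while the push bar is still before the teeth (value of joint catch above 0.012 m and x of push_bar in the frame of lane below -0.012 m and contact force between the fingers and catch above 0.5 N), for 0.1 s.
2. the push bar has come past the teeth (12 mm or more, middle to middle) with the catch still held down (value of joint catch above 0.011 m and x of push_bar in the frame of lane above 0.0125 m), for 0.1 s.
At the end, for the whole second after the job is handed in: The carriage rests flat on the deck with its push bar on the customer's side of the teeth (its middle at least 10.5 mm and at most 35 mm beyond theirs), the catch has sprung back up to within 3 mm, and the meal box lies flat in the carriage's tray (x of push_bar in the frame of lane between 0.0105 and 0.035 m and value of joint catch below 0.003 m and height (world z) of carriage below 0.017 m and angle between carriage's own z axis and vertical below 0.06 rad and linear speed of carriage below 0.01 m/s and angle between meal_box's own z axis and vertical below 0.1 rad and z of meal_box in the frame of carriage below 0.012 m and x of meal_box in the frame of carriage between 0.11 and 0.14 m); the robot touches nothing.
It fails at once if the push bar is dragged over the teeth without the catch being held right down (x of push_bar in the frame of lane between -0.008 and 0.008 m and value of joint catch below 0.0103 m).
It fails at once if the carriage is lifted (15 mm) or tipped (height (world z) of carriage above 0.027 m or angle between carriage's own z axis and vertical above 0.2 rad).
It fails at once if the meal box is lifted out of its tray or tipped (z of meal_box in the frame of carriage above 0.016 m or height (world z) of meal_box above 0.035 m or angle between meal_box's own z axis and vertical above 0.25 rad).
It fails at once if one of the other things on the counter is moved by more than 30 mm (distance of any of sauce_bottle, spice_jar, dip_cup, scraper, sauce_pan, tray_stack, chopstick_cup from where it was at the start of the episode above 0.03 m).
It also fails if it takes over 42 s, if anything falls off the work surface, if the arm or the gripper's body presses on something with over 40 N, if the wrist force passes 120 N, or if a joint passes its speed limit or range.

## Working session

There is one attempt and no reset: what is moved stays moved. The work goes in short steps, Python scripts to look and compute and a tool call to move; the robot and the scene stay as the last step left them, time stands still between calls to the robot, and variables do not carry over. Pictures are saved under pics/ and viewed, and the job is handed in when it is done.

Besides the shell and the picture viewer there is one more tool, called after ">>>" by a JSON object that holds its "name" and its "arguments". drive_tool: Moves the arm, as the interface text tells. Its arguments: {"type":"object","properties":{"increments":{"type":"array","items":{"type":"array","items":{"type":"number"}}},"jaw":{"type":"number"},"grip_force":{"type":"number"}},"required":["increments"]}

```bash
mkdir -p pics; ls; python3 - <<'E'
from rig import robot,cams
import cv2,numpy as np
print(robot.sense())
for n in("side","top"):
    c=cams.camera(n); cv2.imwrite(f"pics/{n}0.png",c["frame"][:,:,::-1])
    print(n,{k:v for k,v in c.items() if k!="frame"})
    np.savez(f"pics/{n}0.npz",**c)
E
```

```text
pics
{'clock': 0.0, 'joint_pos': array([-1.17302454e+00,  3.14251930e-01, -4.80770440e-02,  1.21018941e+00,
       -1.27374331e-05,  1.57079788e+00]), 'dq': array([-0.00274715, -0.00089017, -0.00025789, -0.00047181,  0.00093071,
        0.00179837]), 'effort': array([ 4.37896153e-05, -5.39593399e+01,  3.39745617e+01,  1.91739597e-02,
        5.16895216e-04,  3.36857928e-07]), 'ee_pos': array([ 0.23219245, -0.55262747,  0.23041992]), 'tcp_rot': array([-8.42795432e-04,  9.80287098e-01,  1.97576479e-01, -1.76363231e-04]), 'wrist_force': array([-1.03431523, -0.2639851 ,  0.20176352]), 'ft_torque': array([-0.00833875, -0.03914405, -0.01515842]), 'opening': 0.0854942111306618}
side {'fx': 408.56588621801836, 'fy': 408.56588621801836, 'cx': 284.0002024772805, 'cy': 202.2126681407484, 'position': array([0.03845651, 0.75396279, 0.81393886]), 'rotation': array([-0.25460226, -0.11844107,  0.40283815,  0.87113192])}
top {'fx': 412.12738757007816, 'fy': 412.12738757007816, 'cx': 277.95535129827226, 'cy': 207.3417802898853, 'position': array([ 0.40671709, -0.01844409,  1.34593532]), 'rotation': array([-0.69667349, -0.0378866 ,  0.02244132,  0.71603564])}
```

View pics/top0.png

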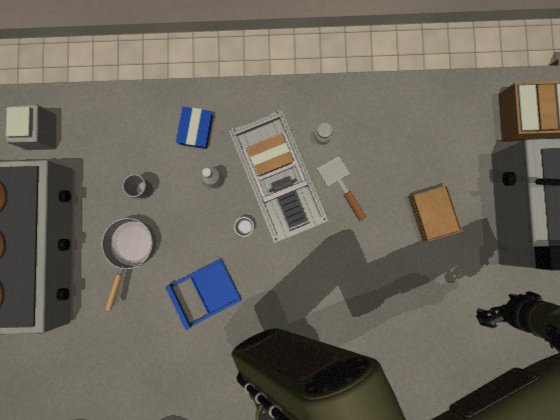

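View pics/side0.png

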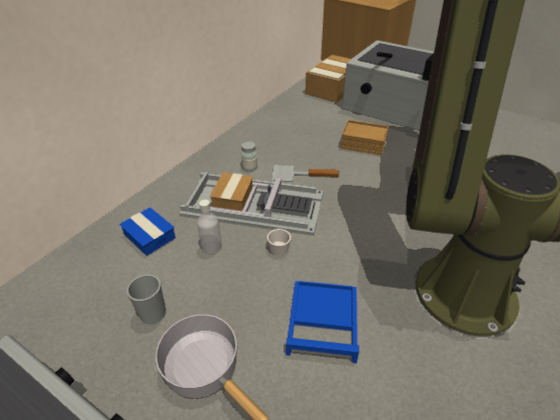

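The top view shows the steel slide at about (278,177), the brown meal box in it at (270,155), the push bar at about (285,187) and the pad at (292,210). The blue carriage (203,295) and blue box (195,128) are decoys. I'll enlarge the slide to confirm.

```bash
python3 - <<'E'
import cv2
a=cv2.imread("pics/top0.png")[100:250,210:350]; cv2.imwrite("pics/topc.png",cv2.resize(a,None,fx=4,fy=4,interpolation=cv2.INTER_CUBIC)[:600])
a=cv2.imread("pics/side0.png")[160:240,170:340]; cv2.imwrite("pics/sidec.png",cv2.resize(a,None,fx=4.5,fy=4.5,interpolation=cv2.INTER_CUBIC))
E
```

```text
(no output)
```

View pics/topc.png

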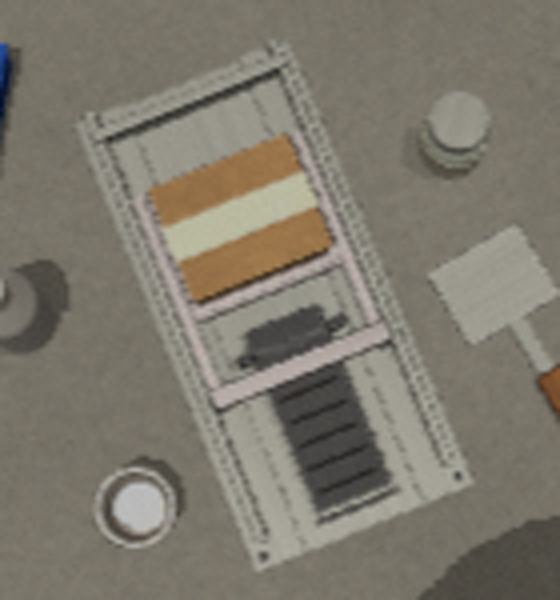

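View pics/sidec.png

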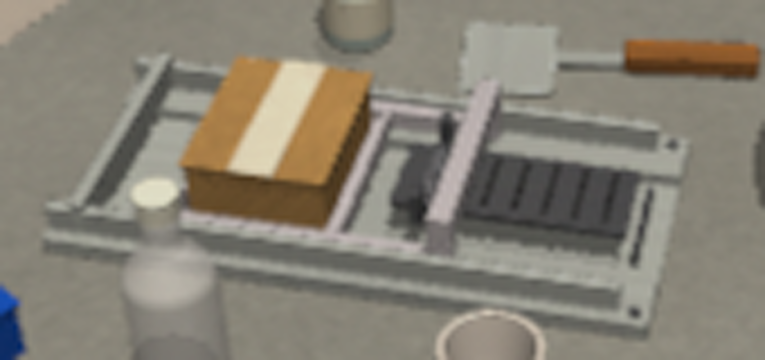

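```bash
cat > h.py <<'E'
import numpy as np
from scipy.spatial.transform import Rotation as R
def ray(c,uv,z):
    w=c["rotation"]; r=R.from_quat([w[1],w[2],w[3],w[0]])
    uv=np.atleast_2d(np.asarray(uv,float))
    d=np.c_[(uv[:,0]-c["cx"])/c["fx"],-(uv[:,1]-c["cy"])/c["fy"],-np.ones(len(uv))]
    d=r.apply(d); p=c["position"]
    return p+d*((z-p[2])/d[:,2])[:,None]
def proj(c,P):
    w=c["rotation"]; r=R.from_quat([w[1],w[2],w[3],w[0]])
    q=r.inv().apply(np.atleast_2d(P)-c["position"])
    return np.c_[c["cx"]+c["fx"]*q[:,0]/-q[:,2],c["cy"]-c["fy"]*q[:,1]/-q[:,2]]
E
python3 - <<'E'
from h import *
np.set_printoptions(precision=4,suppress=True)
t=dict(np.load("pics/top0.npz"));s=dict(np.load("pics/side0.npz"))
f=lambda a,k,o:np.array(a,float)/k-0.5+0.5/k+np.array(o)
T=lambda a:f(a,4,(210,100)); S=lambda a:f(a,4.5,(170,160))
print("rear deck corners top",ray(t,T([[262,568],[470,480]]),.012)[:,:2])
print("rear deck corners side",ray(s,S([[645,332],[688,142]]),.012)[:,:2])
print("front endstop corners z38",ray(t,T([[80,116],[280,42]]),.038)[:,:2])
print("teeth z48 top",ray(t,T([[246,358],[343,322]]),.048)[:,:2])
print("teeth side z48",ray(s,S([[417,203],[448,117]]),.048)[:,:2])
print("pad rear corners z30",ray(t,T([[318,510],[390,482]]),.030)[:,:2])
print("pad rear side",ray(s,S([[630,232],[638,172]]),.030)[:,:2])
print("bar rear corners z58 top",ray(t,T([[222,406],[391,345]]),.058)[:,:2], "front", ray(t,T([[214,390],[386,325]]),.058)[:,:2])
print("bar top side z58: left f,r; right f,r",ray(s,S([[428,215],[452,218],[482,78],[500,85]]),.058)[:,:2])
E
```

```text
rear deck corners top [[ 0.4105  0.0213]
 [ 0.4769 -0.1486]]
rear deck corners side [[ 0.4081  0.0288]
 [ 0.4753 -0.1506]]
front endstop corners z38 [[ 0.78    0.1588]
 [ 0.836  -0.0051]]
teeth z48 top [[ 0.5768  0.0286]
 [ 0.6033 -0.0492]]
teeth side z48 [[ 0.5719  0.0379]
 [ 0.6054 -0.0465]]
pad rear corners z30 [[ 0.4554 -0.0251]
 [ 0.4761 -0.0832]]
pad rear side [[ 0.4528 -0.029 ]
 [ 0.4784 -0.0842]]
bar rear corners z58 top [[ 0.538   0.0481]
 [ 0.5824 -0.0861]] front [[ 0.5509  0.0541]
 [ 0.5984 -0.0827]]
bar top side z58: left f,r; right f,r [[ 0.5526  0.053 ]
 [ 0.5383  0.0473]
 [ 0.6027 -0.0844]
 [ 0.588  -0.0844]]
```

```bash
cat >> h.py <<'E'
O=np.array([.591,-.0065]); YAW=np.deg2rad(20.9)
def tool_delta(st,lx,ly,z):
    c,s=np.cos(YAW),np.sin(YAW)
    w=O+np.array([c*lx-s*ly,s*lx+c*ly])
    q=st["tcp_rot"]; r=R.from_quat([q[1],q[2],q[3],q[0]])
    M=r.as_matrix(); yaw=np.arctan2(M[1,0],M[0,0])
    return np.r_[r.inv().apply(np.r_[w,z]-st["ee_pos"]),yaw-YAW]
def lanepos(p):
    d=np.asarray(p)[:2]-O; c,s=np.cos(YAW),np.sin(YAW)
    return np.array([c*d[0]+s*d[1],-s*d[0]+c*d[1],p[2]])
E
python3 - <<'E'
from h import *
from rig import robot
np.set_printoptions(precision=4,suppress=True)
print(tool_delta(robot.sense(),-.075,0,.23))
t=dict(np.load("pics/top0.npz"))
print("bottle top, cup, lane:",lanepos(ray(t,[[207,172]],.16)[0]),lanepos(ray(t,[[244,226]],.045)[0]))
c,s=np.cos(YAW),np.sin(YAW)
W=lambda x,y,z:[O[0]+c*x-s*y,O[1]+s*x+c*y,z]
import cv2
for n in("top","side"):
    im=cv2.imread(f"pics/{n}0.png"); cc=dict(np.load(f"pics/{n}0.npz"))
    b=(210,100,140,150) if n=="top" else (170,160,170,80); k=4
    a=cv2.resize(im[b[1]:b[1]+b[3],b[0]:b[0]+b[2]],None,fx=k,fy=k)
    P=[W(0,40,.048),W(0,-40,.048),W(-135,0,0) if 0 else W(-.135,.032,.03),W(-.135,-.032,.03),W(-.16,.095,.012),W(-.16,-.095,.012),W(-.025,.075,.058),W(-.025,-.075,.058),W(-.025,0,.058)]
    P[0]=W(0,.04,.048);P[1]=W(0,-.04,.048)
    for u in proj(cc,np.array(P)):
        q=(u-np.array(b[:2])+.5)*k; cv2.circle(a,tuple(int(v) for v in q),3,(0,0,255),-1)
    cv2.imwrite(f"pics/ov_{n}.png",a)
E
```

```text
[ 0.4674 -0.367   0.0011  0.033 ]
bottle top, cup, lane: [0.1027 0.1933 0.16  ] [-0.076   0.1617  0.045 ]
```

View pics/ov_top.png

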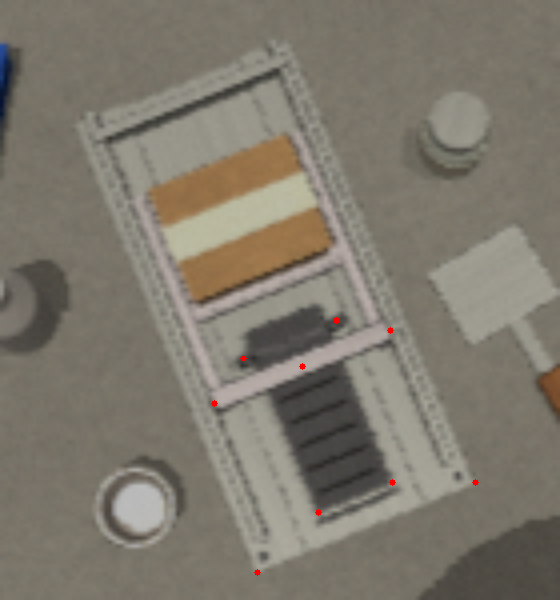

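View pics/ov_side.png

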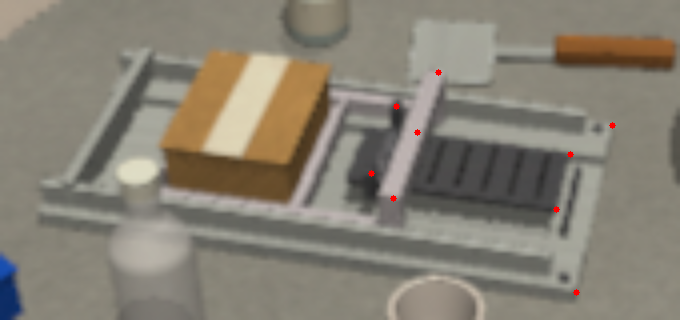

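The projected model points land on the teeth, bar ends and pad corners in both views, to within about 2–3 mm. The bar is at lane x ≈ −25 mm. Next I shut the jaws and fly over to the pad.

>>> {"name": "drive_tool", "arguments": {"increments": [[0.03,-0.024,0,0.033],[0.07,-0.055,0,0.033],[0.1,-0.079,0,0.033],[0.13,-0.102,0,0.033],[0.16,-0.126,0,0.033],[0.19,-0.149,0,0.033],[0.22,-0.173,0,0.033],[0.25,-0.196,0,0.033],[0.28,-0.22,0,0.033],[0.31,-0.243,0,0.033],[0.34,-0.267,0,0.033],[0.37,-0.29,0,0.033]], "jaw": 0}}

```text
clock: 1.1
ee_pos: [0.4615, -0.1405, 0.2312]
tcp_rot: [-0.0, 0.983, 0.181, -0.0]
wrist_force: [1.2, -0.2, 0.2]
opening: -0.0001
```

```bash
python3 - <<'E'
from h import *
from rig import robot
s=robot.sense();print(tool_delta(s,-.075,0,.08).round(4),s["opening"],s["joint_pos"].round(3),lanepos(s["ee_pos"]))
E
```

```text
[ 9.380e-02 -7.900e-02  1.512e-01  1.000e-04] -0.0001304257831630128 [-0.296  0.093 -0.321  1.157  0.     2.481] [-0.16880757 -0.0789941   0.23116299]
```

>>> {"name": "drive_tool", "arguments": {"increments": [[0.025,-0.021,0,0],[0.05,-0.042,0,0],[0.08,-0.067,0.01,0],[0.094,-0.079,0.04,0],[0.094,-0.079,0.075,0],[0.094,-0.079,0.11,0],[0.094,-0.079,0.14,0],[0.094,-0.079,0.151,0],[0.094,-0.079,0.151,0],[0.094,-0.079,0.151,0]]}}

```text
clock: 1.93
ee_pos: [0.5208, -0.0352, 0.0807]
tcp_rot: [-0.0, 0.983, 0.181, -0.0]
wrist_force: [-0.2, 0.2, 0.4]
opening: -0.0003
```

```bash
python3 - <<'E'
from h import *
from rig import robot,cams
import cv2
s=robot.sense();print(s["clock"],tool_delta(s,-.075,0,.08).round(4),s["wrist_force"].round(2),lanepos(s["ee_pos"]).round(4))
ims=[]
for n in("side","top"):
    im=cams.camera(n)["frame"][:,:,::-1]
    b=(210,100,150,140) if n=="top" else (200,100,150,140)
    ims.append(cv2.resize(im[b[1]:b[1]+b[3],b[0]:b[0]+b[2]],None,fx=2.6,fy=2.6,interpolation=cv2.INTER_CUBIC))
cv2.imwrite("pics/p1.png",np.hstack(ims))
E
```

```text
1.9333 [ 0.0008 -0.0018  0.0007 -0.0001] [-0.2   0.23  0.41] [-0.0758 -0.0018  0.0807]
```

View pics/p1.png

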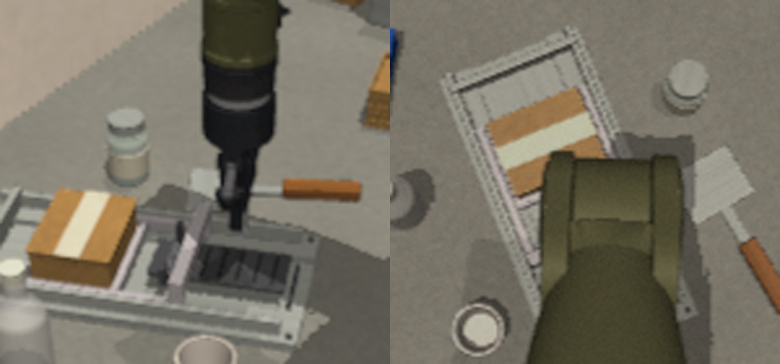

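The side view shows the shut fingertips over the pad at (237,225), clear behind the bar. The top view is hidden by the arm. I press the pad down.

>>> {"name": "drive_tool", "arguments": {"increments": [[0,-0.001,0.02,0],[0,-0.001,0.035,0],[0,-0.001,0.045,0],[0,-0.001,0.052,0],[0,-0.001,0.058,0],[0,-0.001,0.063,0],[0,-0.001,0.067,0],[0,-0.001,0.067,0],[0,-0.001,0.067,0]]}}

```text
clock: 2.78
ee_pos: [0.5213, -0.0344, 0.0143]
tcp_rot: [0.0, 0.983, 0.181, 0.001]
wrist_force: [-1.3, -0.5, 7.8]
opening: 0.0004
```

```bash
python3 - <<'E'
from h import *
from rig import robot,cams
import cv2
s=robot.sense();print(s["clock"],s["wrist_force"].round(2),lanepos(s["ee_pos"]).round(4))
im=cams.camera("side")["frame"][:,:,::-1]
cv2.imwrite("pics/p2.png",cv2.resize(im[150:240,190:330],None,fx=5,fy=5,interpolation=cv2.INTER_CUBIC))
E
```

```text
2.7833 [-1.27 -0.49  7.84] [-0.0751 -0.0012  0.0143]
```

View pics/p2.png

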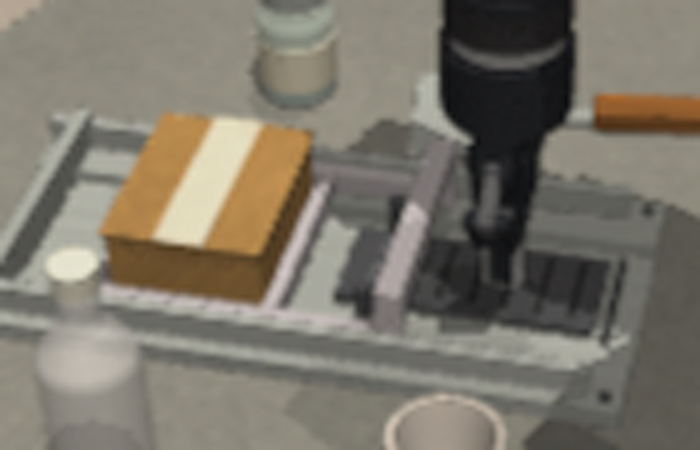

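The pad is pressed about 16 mm with 7.8 N, and the bar hasn't moved. I slide forward to meet the bar.

>>> {"name": "drive_tool", "arguments": {"increments": [[0.003,0,0,0],[0.007,0,0,0],[0.011,-0.001,0,0],[0.015,-0.001,0,0],[0.019,-0.001,0,0],[0.022,-0.001,0,0],[0.025,-0.001,0,0],[0.028,-0.001,0,0],[0.03,-0.001,0,0],[0.032,-0.001,0,0],[0.034,-0.001,0,0],[0.036,-0.001,0,0]]}}

```text
clock: 3.83
ee_pos: [0.5511, -0.0217, 0.0137]
tcp_rot: [0.001, 0.983, 0.181, -0.003]
wrist_force: [-11.2, -4.2, 10.1]
opening: 0.0001
```

```bash
cat > look.py <<'E'
from h import *
from rig import robot,cams
import cv2,sys
s=robot.sense();f=s["wrist_force"];c,n=np.cos(YAW),np.sin(YAW)
print(s["clock"],"F along lane",round(c*f[0]+n*f[1],2),"across",round(-n*f[0]+c*f[1],2),"z",f[2].round(2),lanepos(s["ee_pos"]).round(4))
im=cams.camera("side")["frame"][:,:,::-1]
cv2.imwrite(sys.argv[1],cv2.resize(im[150:240,190:330],None,fx=5,fy=5,interpolation=cv2.INTER_CUBIC))
E
python3 look.py pics/p3.png
```

```text
3.8333 F along lane -11.99 across 0.08 z 10.13 [-0.0427 -0.      0.0137]
```

View pics/p3.png

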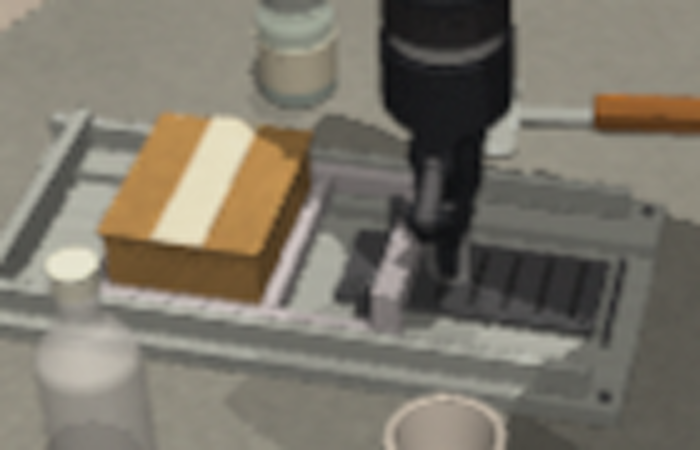

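The fingers meet the bar at lane x ≈ −43 mm, as expected, with 12 N along the lane. I keep pushing a little and watch the force.

>>> {"name": "drive_tool", "arguments": {"increments": [[0.001,0,0,0],[0.002,0,0,0],[0.003,0,0,0],[0.004,0,0,0],[0.005,0,0,0],[0.006,0,0,0],[0.006,0,0,0]]}}

```text
clock: 4.47
ee_pos: [0.5564, -0.0195, 0.0135]
tcp_rot: [0.001, 0.983, 0.181, -0.003]
wrist_force: [-9.8, -4.3, 9.3]
opening: -0.0001
```

```bash
python3 look.py pics/p4.png
```

```text
4.4667 F along lane -10.71 across -0.51 z 9.3 [-0.037   0.0002  0.0135]
```

View pics/p4.png

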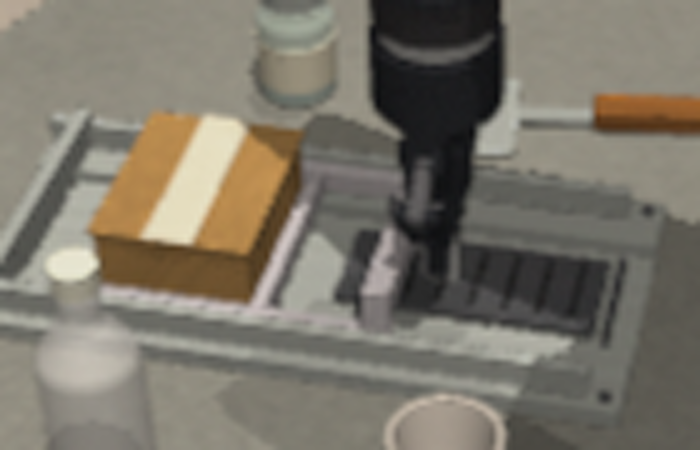

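The carriage now moves with the finger (bar and box shifted together), at about 11 N. Continuing.

>>> {"name": "drive_tool", "arguments": {"increments": [[0.002,0,0,0],[0.0045,0,0,0],[0.007,0,0,0],[0.0095,0,0,0],[0.012,0,0,0],[0.0145,0,0,0],[0.017,0,0,0],[0.0195,0,0,0],[0.022,0,0,0],[0.0245,0,0,0],[0.027,0,0,0],[0.03,0,0,0]]}}

```text
clock: 5.52
ee_pos: [0.5841, -0.0089, 0.0134]
tcp_rot: [0.001, 0.983, 0.181, -0.003]
wrist_force: [-11.0, -3.4, 9.9]
opening: 0.0002
```

```bash
python3 look.py pics/p5.png
```

```text
5.5167 F along lane -11.45 across 0.75 z 9.86 [-0.0073  0.0003  0.0134]
```

View pics/p5.png

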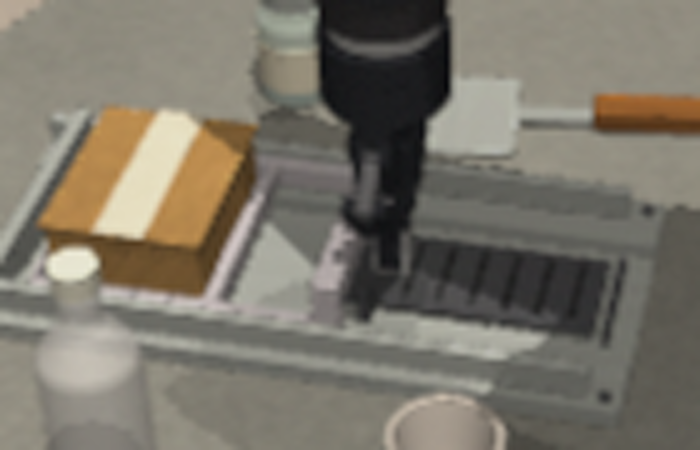

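>>> {"name": "drive_tool", "arguments": {"increments": [[0.002,0,0,0],[0.004,0,0,0],[0.006,0,0,0],[0.008,0,0,0],[0.01,0,0,0],[0.012,0,0,0],[0.013,0,0,0],[0.013,0,0,0],[0.013,0,0,0],[0.013,0,0,0]]}}

```text
clock: 6.4
ee_pos: [0.597, -0.004, 0.0134]
tcp_rot: [0.001, 0.983, 0.181, -0.002]
wrist_force: [-8.7, -2.8, 7.2]
opening: 0.0002
```

```bash
python3 look.py pics/p6.png
```

```text
6.4 F along lane -9.08 across 0.49 z 7.24 [0.0065 0.0002 0.0134]
```

View pics/p6.png

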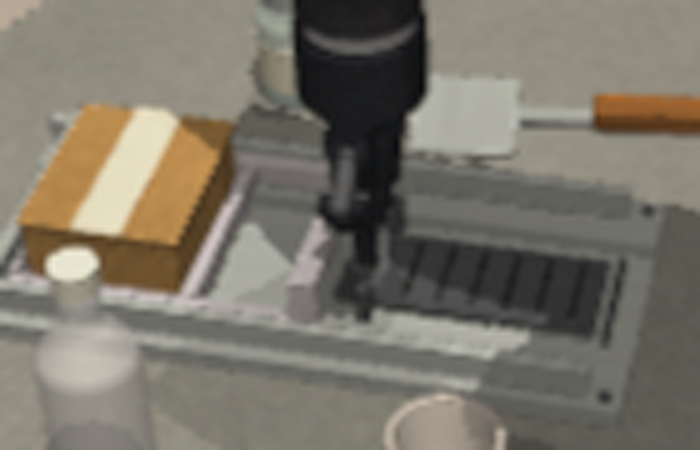

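```bash
python3 - <<'E'
from h import *
s=dict(np.load("pics/side0.npz"))
for p in [(290,272),(320,277),(305,274)]:
    print(lanepos(ray(s,[(p[0]/5+190-.4,p[1]/5+150-.4)],.058)[0]).round(4))
E
```

```text
[0.0365 0.0649 0.058 ]
[0.0187 0.0656 0.058 ]
[0.0277 0.0648 0.058 ]
```

By image the bar is at about +26 to +28 mm, past the teeth. I back the finger off the bar with the pad still held, then lift.

>>> {"name": "drive_tool", "arguments": {"increments": [[-0.004,0,0,0],[-0.008,0,0,0],[-0.012,0,0,0],[-0.016,0,0,0],[-0.018,0,0,0],[-0.018,0,-0.004,0],[-0.018,0,-0.008,0],[-0.018,0,-0.013,0],[-0.018,0,-0.019,0],[-0.018,0,-0.03,0],[-0.018,0,-0.05,0],[-0.018,0,-0.07,0]]}}

```text
clock: 7.45
ee_pos: [0.5808, -0.0094, 0.0833]
tcp_rot: [-0.0, 0.983, 0.181, -0.002]
wrist_force: [0.4, -0.1, -0.1]
opening: 0.0003
```

>>> {"name": "drive_tool", "arguments": {"increments": [[-0.01,0,-0.03,0],[-0.03,0,-0.065,0],[-0.06,0,-0.1,0],[-0.09,0.02,-0.13,0],[-0.11,0.05,-0.15,0],[-0.12,0.08,-0.15,0],[-0.13,0.115,-0.15,0],[-0.13,0.15,-0.15,0],[-0.13,0.185,-0.15,0],[-0.13,0.2,-0.15,0],[-0.13,0.2,-0.15,0]]}}

```text
clock: 8.37
ee_pos: [0.5324, -0.2455, 0.2329]
tcp_rot: [0.0, 0.984, 0.18, -0.001]
wrist_force: [0.1, -1.0, 0.2]
opening: -0.0
```

```bash
python3 - <<'E'
from h import *
from rig import robot,cams
import cv2
s=robot.sense();print(s["clock"],s["wrist_force"].round(2),lanepos(s["ee_pos"]).round(4))
ims=[]
for n in("side","top"):
    c=cams.camera(n); im=c["frame"][:,:,::-1]; cv2.imwrite(f"pics/{n}9.png",im); np.savez(f"pics/{n}9.npz",**c)
    b=(210,100,140,140) if n=="top" else (180,130,150,110)
    cv2.imwrite(f"pics/f_{n}.png",cv2.resize(im[b[1]:b[1]+b[3],b[0]:b[0]+b[2]],None,fx=4,fy=4,interpolation=cv2.INTER_CUBIC))
E
```

```text
8.3667 [ 0.12 -1.01  0.21] [-0.14   -0.2024  0.2329]
```

View pics/f_side.png

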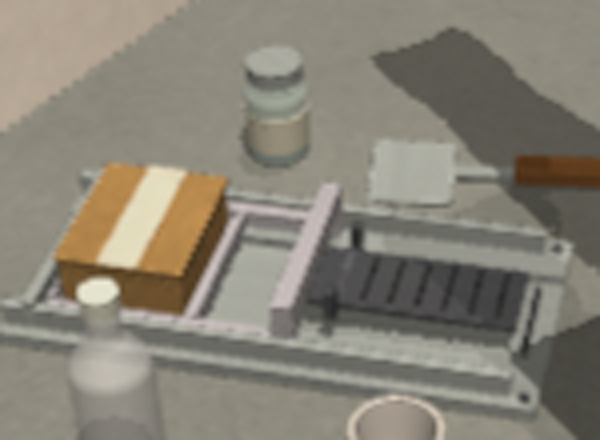

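View pics/f_top.png

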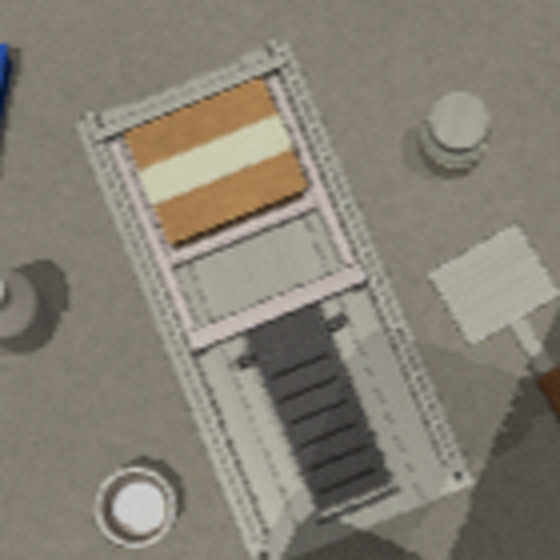

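```bash
python3 - <<'E'
from h import *
from rig import robot
t=dict(np.load("pics/top9.npz"))
P=lambda p,z:lanepos(ray(t,[(p[0]/4+210-.4,p[1]/4+100-.4)],z)[0]).round(4)
print("bar",P((278,308),.058),"box",P((216,160),.062),"teeth",P((246,358),.048),P((343,322),.048))
print(robot.finish_job())
E
```

```text
bar [ 0.0251 -0.0004  0.058 ] box [ 1.53e-01 -1.00e-04  6.20e-02] teeth [-0.0006  0.0379  0.048 ] [-0.0036 -0.0442  0.048 ]
the job is handed in; nothing more can be done
None
```

I pressed the spring pad about 16 mm down behind the push bar and kept it held down. With it held I pushed the bar past the teeth, backed the fingers off and lifted clear so the catch could spring back up. The job was handed in at about 8.4 s of the 42 s allowed; the hand-in reports no verdict.

- **Carriage:** in the last pictures the bar's middle is about 25 mm beyond the teeth, inside the 10.5–35 mm window. It looks flat on the deck.
- **Catch:** the teeth are back at the pixels they had at the start, so the catch reads as fully up.
- **Meal box:** it looks flat in its tray, about 128 mm ahead of the bar. That is just above the given 123–127 mm, which is within my measuring error, and the limit is 110–140 mm.
- **Other things:** the jar, cup, bottle and scraper blade look unmoved in the last crops. I didn't check the pan, tray stack or chopstick cup again, but the arm never went near the pan or the chopstick cup. The wrist force at the end was about 1 N, so the arm was touching nothing.

One value was higher than I expected: pushing took 9–12 N along the track. The side-view and top-view estimates of the bar's final position agreed to about 2–3 mm.

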